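# Lock a tube rotator's rotor to its drive hub

### The job

Get the tube rotator ready to run: swing the blue rotor by its orange peg, gently, until the flat on its steel shaft faces straight up at the set screw in the drive hub. Then take the red T-handled hex key from its holder, tighten the set screw clockwise to about 0.5 newton metres, without overtightening it, and put the key back in the hole it came from. Leave the other things on the bench where they are.

Things in the scene. Friction and masses are not known exactly. Their poses are not given: they have to be found in the camera images.
- mixer: tube rotator: white drive housing (150 x 120 x 130 mm) on a grey base plate, with a fixed round aluminium hub (58 mm diameter, 36 mm long) in front of its -y face. Origin: on the bench, straight below the set screw's axis. Its own y axis runs along the rotor shaft (level, axis 95 mm above the bench), from the rotor arm (-y) through the hub (y = -18 to 18 mm) to the housing (y = 40 to 160 mm, top at 134 mm); z is up. It is fixed
- hub_screw_axis (a point): on the vertical set screw's axis, level with the hub boss's top, 130 mm above the bench. Screw: hex socket 10.9 mm across flats, 16 mm deep incl. a 3.5 mm deep conical lead-in 17.6 mm wide. At the start its top is 134 mm and its socket floor 118 mm above the bench; two opposite socket flats face the mixer's +x and -x (a key with flats so, or turned by multiples of 60 degrees, goes in)
- screw: the set screw: dark steel, 25 mm across, origin at the centre of its top face. Clockwise from above tightens; its steep thread sinks 4 mm per rad. It runs stiffly (about 0.3 N m) until its point meets the shaft (flat facing it: after 0.4 to 1.0 rad, not known better; else 0 to 0.55 rad); then the torque rises by 0.7 N m per rad: tight (0.5 N m) after 0.65 to 1.3 rad in all. The key's play adds up to 0.3 rad
- screw_tip: the rounded point of the set screw, 3 mm radius, hidden in the hub. Its force on the shaft is about 42 N at 0.5 N m (27 N at 0.44 N m, 65 N at 0.59 N m)
- rotor (a joint): angle of the rotor in rad: 0 when the middle of the shaft's flat faces straight up to the set screw; positive when turned towards the mixer's +x side. The 24 mm shaft, with one flat 12.6 mm wide marked by a red stripe, can be seen between hub and bearing post. It turns with a light friction (0.1 N m) and stays where it is left; stops at -0.7 and 1.5
- peg: the orange plastic peg (14 mm diameter, 46 mm long, parallel to the shaft) that sticks out from the blue arm to the mixer's -y side; origin at its middle, 20 mm from the arm's face, 106 mm from the screw axis towards -y. It circles the shaft axis (95 mm above the bench) at 60 mm radius, at angle (rotor - 0.6) from straight up, positive to the mixer's +x side. Hook it or pinch it lightly: at most 25 N
- holder: grey key holder, fixed: a base plate 62 x 152 x 12 mm with two octagonal posts, 28 mm wide, their tops 60 mm above the bench, each with a vertical hole 12.4 mm wide, 48 mm deep (floor 12 mm above the bench), with a conical lead-in 6 mm deep, 22 mm wide at the top. The posts stand at y = +45 and -45 mm of its own axes; origin at the centre of its underside
- hole_left (a point): centre of the floor of the hole at the holder's y = +45 mm, 12 mm above the bench
- hole_right (a point): centre of the floor of the hole at the holder's y = -45 mm, 12 mm above the bench
- key: the 10 mm hex key with a red T-handle, 118 mm tall, 110 g, standing tip down in one of the holder's holes (it may lean by 1 degree). Origin at the centre of its tip's end face, z up along the shank. Hex tip 10 mm across flats, 22 mm long, its end tapered over 3 mm; two of its flats face its own +x and -x. Shank 11.3 mm diameter. The handle bar is 70 mm long along its x axis, 14 mm wide in y, 20 mm high, from 98 to 118 mm above the tip
- key_grip (a point): middle of the red handle bar, 108 mm above the key's tip
- thin_key: a like key, 9 mm, with a yellow T-handle, in the other hole: not to be used
- amber_bottle: amber bottle with a blue cap, 72 mm diameter, 160 mm tall, origin under its centre
- tip_box: teal and grey pipette tip box, 85 x 120 x 55 mm, origin under its centre
- tube_rack: green tube rack, 90 x 180 x 40 mm, origin under its centre
- gel_tray: clear gel tray, 120 x 90 x 45 mm, origin under its centre
- note_pad: yellow note pad, 76 x 76 x 12 mm, origin under its centre
- spare_collar: loose steel shaft collar, 48 mm diameter, 15 mm high, origin under its centre
- marker: blue marker pen, 15 mm thick, 120 mm long, lying on the bench
Things that resemble listed ones, but are neither listed nor needed, are in the scene too. There is more than one size of the key; the job needs the smaller.

How it is judged (in metres and radians):
On the way, in this order (a step that is already met when the one before it is completed fails the run):
1. the flat faces up to the set screw (within 0.10 rad), before the screw is tightened on the shaft (value of joint rotor between -0.1 and 0.1 rad and contact force between screw_tip and anything else below 5 N), for 0.3 s.
2. the set screw is tightened onto the flat (point force 27 to 65 N) with the key in its socket (value of joint rotor between -0.12 and 0.12 rad and contact force between screw_tip and anything else above 27 N and horizontal distance between key and screw below 0.004 m), for 0.1 s.
3. the key is back, upright and fully down, in the holder's hole ((distance between key and hole_left below 0.006 m or distance between key and hole_right below 0.006 m) and angle between key's own z axis and vertical below 0.1 rad), for 0.2 s.
At the end, for the whole second after the job is handed in: The flat faces up to the set screw within 0.12 rad, the screw's point presses on it with 27 to 65 N (about 0.43 to 0.6 N m), and the red key stands at rest, upright (within 0.1 rad) and fully down (within 6 mm of the floor's centre) in its holder hole (all of step 3 and value of joint rotor between -0.12 and 0.12 rad and contact force between screw_tip and anything else between 27 and 65 N and linear speed of key below 0.02 m/s); the robot touches nothing.
It fails at once if the set screw is overtightened (its point presses with more than 75 N) (contact force between screw_tip and anything else above 75 N).
It fails at once if the set screw is driven (over 15 N) into the round of the shaft while the flat is off by more than 0.2 rad (contact force between screw_tip and anything else above 15 N and (value of joint rotor above 0.2 rad or value of joint rotor below -0.2 rad)).
It fails at once if the thin key is lifted out or tipped (distance of thin_key from where it was at the start of the episode above 0.02 m or angle between thin_key's own z axis and vertical above 0.2 rad).
It fails at once if a bystander is pushed more than 30 mm or tipped over (distance of any of amber_bottle, tip_box, tube_rack, gel_tray, note_pad, spare_collar from where it was at the start of the episode above 0.03 m or angle between amber_bottle's own z axis and vertical above 0.3 rad or distance of marker from where it was at the start of the episode above 0.04 m).
It fails at once if the orange peg is squeezed or pushed hard by the fingers (over 30 N) (contact force between the fingers and peg above 30 N).
It also fails if it takes over 72 s, if anything falls off the work surface, if the arm or the gripper's body presses on something with over 40 N, if the wrist force passes 120 N, or if a joint passes its speed limit or range.

### The arm

A 6-joint arm with a two-finger parallel gripper is mounted at the origin on the work surface. World frame = base frame: x ahead of the robot, y to its left, z up, the work surface at z = 0. Lengths are in m, angles in degrees, forces in N, time in s.
With the tool pointing down it reaches from about 0.35 to 0.975 m from the base axis. Payload 7.1 kg.
Tool frame: the origin (TCP) lies at the very end of the fingers, on their centre line; the grasp point (between the pads) lies 19 mm behind it; y points along the fingers, x is the direction in which the jaws open and shut, and the axes are right-handed (so a half turn about y gives the same grasp; the last joint's range is limited). The gripper opens to 88 mm and grips with 3 to 60 N. Pads are 20 mm wide; open, the fingers measure 115 mm over their backs; the gripper's body (75 mm by 178 mm) begins 61 mm behind the grasp point.
Start: joints at [-74.599, 24.242, 93.386, -0, 62.372, -1.089], TCP at [0.177, -0.599, 0.223] pointing down, gripper open.
Joint ranges: [-172.04, 172.04], [-51.8, 120.97], [4.93, 147.93], [-75.15, 255.16], [6.16, 154.13], [-145.62, 145.62]. Speed limits (degrees/s): [136.94, 136.94, 172.46, 180, 180, 180].

### API

Orientations are given as a 3x3 rotation matrix whose columns are the frame's x, y, z axes.
In Python, from cell import goto, move_straight, goto_joints, set_gripper, dwell, ik, get_state, grab_frame, Unreachable, finish_job gives the robot as it stands. The module is installed in compiled form; this text tells all that it offers. Calls block until the motion is done:
- goto(position, orientation): joint-space move of the TCP to a pose.
- move_straight(position, ori=None, rate=0.15, until_force=None): straight line of the TCP; ori=None keeps the orientation; rate is the mean speed in m/s. With until_force (N) it stops when the force on the tool has changed by that much, and returns True; else False.
- goto_joints(angles): joint-space move.
- set_gripper(opening): finger opening in m; the grip force is fixed at half the most; returns when the fingers have stopped.
- dwell(seconds).
- ik(position, orientation): joint angles nearest the present ones, or None.
- get_state(): the state.
- grab_frame(name): name is "side" or "top"; returns a dict with "img" (480x640x3 uint8, red, green, blue), "fx", "fy", "cx", "cy" (pixels), "dist" ([k1, k2, p1, p2, k3] as OpenCV has them; the pictures are not rectified), "cam_to_world" (4x4, takes a point from camera to world coordinates). Camera axes: x right, y down, z forward; pixel columns grow to the right and rows downward; lengths in m; the calibration is good to about 2 mm. A picture is of the moment at which its call begins. There is no depth.
A pose or a line that the arm cannot do raises Unreachable and nothing moves.
- finish_job(): hands the job in, once; it reports no verdict.
The state is a dict: "time": time; "joint_positions": joint angles; "qvel": joint speeds; "joint_efforts": joint torques, N m; "ee_pos": TCP position; "ee_rot": TCP orientation; "wrist_force": force on the tool from outside, world axes, zero at the start; "moment": the same for the moment, N m; "opening": finger opening in m.
Only numpy, scipy, OpenCV 4.12 (cv2) and the standard library are available. Lean on these libraries where they do the work, as an engineer would, in place of code of your own. Each camera call takes 0.05 s, during which the arm holds its last target. There are 200 camera calls.

## Working session

There is one attempt and no reset: what is moved stays moved. The work goes in short steps, each a Python script; the robot and the scene stay as the last script left them, time stands still between calls to the robot, and variables do not carry over. Pictures are saved under pics/ and viewed, about 8 in all and at most 12, crops included, and the job is handed in when it is done.

```bash
mkdir -p pics
cat > h.py <<'E'
import numpy as np, cv2
from cell import *
def save(name,fn):
    f=grab_frame(name); cv2.imwrite(fn,f["img"][:,:,::-1]); np.save(fn+'.npy',f,allow_pickle=True); return f
def load(fn): return np.load(fn+'.npy',allow_pickle=True).item()
def ray(f,u,v):
    K=np.array([[f["fx"],0,f["cx"]],[0,f["fy"],f["cy"]],[0,0,1.]])
    p=cv2.undistortPoints(np.array([[[u,v]]],float),K,np.array(f["dist"],float))[0,0]
    T=np.array(f["cam_to_world"]); d=T[:3,:3]@np.array([p[0],p[1],1.]); return T[:3,3],d/np.linalg.norm(d)
def onz(f,u,v,z):
    o,d=ray(f,u,v); return o+d*(z-o[2])/d[2]
def tri(a,b):
    (o1,d1),(o2,d2)=a,b
    A=np.stack([d1,-d2],1); s=np.linalg.lstsq(A,o2-o1,rcond=None)[0]
    p,q=o1+s[0]*d1,o2+s[1]*d2; return (p+q)/2,np.linalg.norm(p-q)
def proj(f,p):
    T=np.linalg.inv(np.array(f["cam_to_world"])); K=np.array([[f["fx"],0,f["cx"]],[0,f["fy"],f["cy"]],[0,0,1.]])
    return cv2.projectPoints(np.array([p],float),cv2.Rodrigues(T[:3,:3])[0],T[:3,3],K,np.array(f["dist"],float))[0].ravel()
E
python3 - <<'E'
from h import *
np.set_printoptions(precision=3,suppress=True)
for n in("side","top"):
    f=save(n,f"pics/{n}0.png"); print(n,np.array(f["cam_to_world"]),f["fx"],f["dist"])
print(get_state())
E
```

```text
side [[ 0.947 -0.252  0.201  0.436]
 [-0.322 -0.717  0.618 -0.621]
 [-0.012 -0.65  -0.76   0.729]
 [ 0.     0.     0.     1.   ]] 444.00421017084795 [-0.023  0.     0.     0.     0.   ]
top [[ 0.019 -0.987  0.162  0.404]
 [-1.    -0.019  0.002 -0.131]
 [ 0.001 -0.162 -0.987  1.263]
 [ 0.     0.     0.     1.   ]] 517.9309332403188 [-0.09  0.    0.    0.    0.  ]
{'time': 0.1, 'joint_positions': array([-74.6  ,  24.282,  93.426,   0.   ,  62.372,  -1.09 ]), 'qvel': array([ 0.049, -0.016, -0.07 , -0.1  , -0.011,  0.005]), 'joint_efforts': array([ -0.001, -54.562, -27.433,   0.064,   0.019,  -0.   ]), 'ee_pos': array([ 0.177, -0.599,  0.222]), 'ee_rot': array([[ 0.284, -0.   ,  0.959],
       [-0.959,  0.001,  0.284],
       [-0.001, -1.   ,  0.   ]]), 'wrist_force': array([-0.122,  0.402, -0.732]), 'moment': array([-0.025,  0.007, -0.015]), 'opening': 0.08769042970423063}
```

View pics/side0.png

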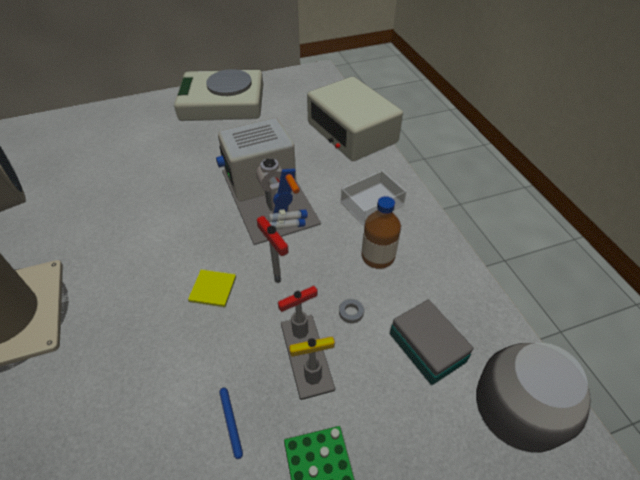

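View pics/top0.png

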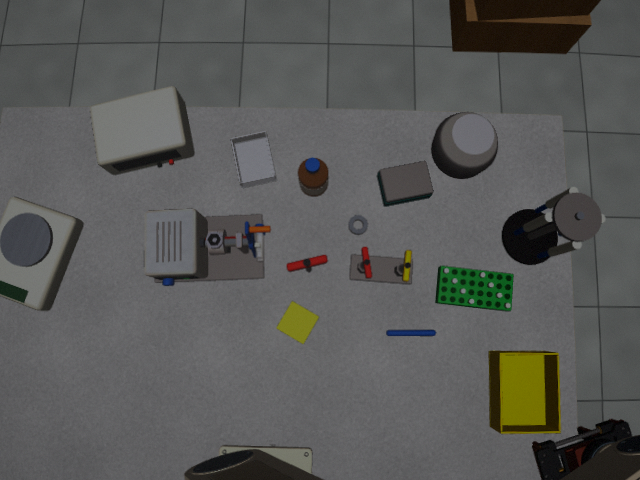

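The side view shows two red T-handles: (272,235), a larger key standing alone on the bench, and (298,298), standing in the grey holder beside the yellow one at (312,346). The one in the holder fits the description. I'll enlarge both along with the mixer.

Run:
```python
from h import *
t=cv2.imread('pics/top0.png'); s=cv2.imread('pics/side0.png')
R=lambda im,x0,x1,y0,y1,w,h: cv2.convertScaleAbs(cv2.resize(im[y0:y1,x0:x1],(w,h),interpolation=cv2.INTER_CUBIC),alpha=1.5)
c=np.zeros((600,800,3),np.uint8)
c[:240]=np.hstack([R(t,200,280,210,270,320,240),R(t,280,420,230,290,480,240)[:, :480]])
c[240:]=np.hstack([R(s,210,330,120,228,400,360),R(s,250,350,210,300,400,360)])
cv2.imwrite('pics/c1.png',c)
ft,fs=load('pics/top0.png'),load('pics/side0.png')
def blobs(f,lo,hi):
    h=cv2.cvtColor(f["img"],cv2.COLOR_RGB2HSV); m=cv2.inRange(h,lo,hi)
    n,l,st,ce=cv2.connectedComponentsWithStats(m)
    for i in range(1,n):
        if st[i,4]>25:
            p=np.argwhere(l==i)[:,::-1].astype(np.float32); print(ce[i].round(1),st[i],[np.round(x,1) for x in cv2.minAreaRect(p)])
for n,f in(("top",ft),("side",fs)):
    for c,lo,hi in(("red",(0,150,70),(5,255,255)),("red2",(174,150,70),(180,255,255)),("orange",(7,170,100),(16,255,255)),("yellow",(22,170,90),(32,255,255))):
        print(n,c); blobs(f,lo,hi)
```

```text
top red
[364.9 253.2] [362 247   7  14  74] [array([364.8, 253.2]), array([12.9,  5.8]), np.float64(81.9)]
[318.  259.8] [310 255  17  11 127] [array([318.1, 259.9]), array([ 7.5, 16.7]), np.float64(76.0)]
[295.2 265.3] [287 260  18  11 126] [array([295.4, 265.2]), array([ 7.5, 17.1]), np.float64(77.5)]
[367.7 270.8] [364 264   8  14  79] [array([367.6, 270.7]), array([13.2,  5.9]), np.float64(80.5)]
top red2
top orange
[259.8 228.8] [250 226  20   6 104] [array([259.5, 228.5]), array([ 5., 19.]), np.float64(90.0)]
top yellow
[407.7 256.3] [405 250   7  13  70] [array([407.8, 256.1]), array([ 5.7, 12.3]), np.float64(6.3)]
[405.9 273.8] [403 267   7  14  74] [array([406. , 273.7]), array([ 5.6, 12.9]), np.float64(7.1)]
[297.2 322.1] [277 302  41  41 947] [array([297.3, 322.1]), array([30.7, 30.9]), np.float64(30.3)]
[522.2 388.4] [ 500  353   59   78 3234] [array([529. , 391.5]), array([58., 77.]), np.float64(0.0)]
[546.  410.8] [501 356  60  78 193] [array([547.8, 408. ]), array([46.9, 95.8]), np.float64(36.4)]
side red
[272.3 235. ] [257 216  30  39 352] [array([272.3, 234.7]), array([44.4, 10.5]), np.float64(52.1)]
[297.1 298.2] [279 286  38  25 337] [array([297.5, 298. ]), array([ 9.7, 41.1]), np.float64(66.4)]
side red2
side orange
[291.7 182.6] [286 175  13  17 105] [array([291.7, 182.5]), array([17.6,  6. ]), np.float64(60.3)]
side yellow
[211.9 287.5] [ 189  270   46   36 1180] [array([211.5, 287.3]), array([41.7, 32.6]), np.float64(8.4)]
[311.8 344.9] [290 337  44  16 348] [array([311.5, 344.8]), array([ 9.5, 44.5]), np.float64(79.4)]
```

View pics/c1.png

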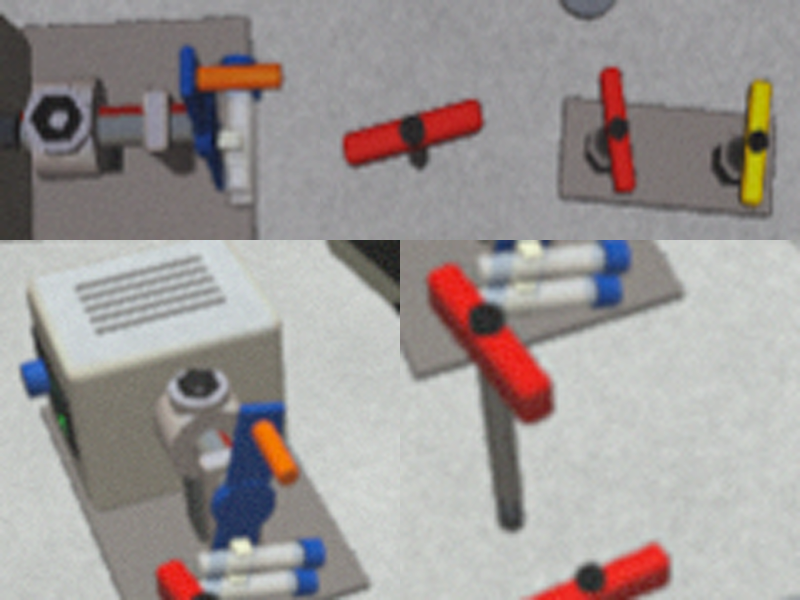

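Crop: the screw (hex) is at top (213.8,239.5) and side (270,163). The rotor leans towards +x. The red key in the holder has its cap at top (366.6,262), in the left post. The free-standing red key is taller and thicker. Next I'll triangulate.

Run:
```python
from h import *
np.set_printoptions(precision=4,suppress=True)
ft,fs=load('pics/top0.png'),load('pics/side0.png')
def comp(f,lo,hi,box):
    x0,x1,y0,y1=box; h=cv2.cvtColor(f["img"],cv2.COLOR_RGB2HSV); m=cv2.inRange(h,lo,hi); k=np.zeros_like(m); k[y0:y1,x0:x1]=m[y0:y1,x0:x1]
    p=np.argwhere(k)[:,::-1].astype(np.float32); return p
def ends(p,b=None):
    (c,(w,h),a)=cv2.minAreaRect(p); B=cv2.boxPoints((c,(w,h),a)); 
    if np.linalg.norm(B[0]-B[1])>np.linalg.norm(B[1]-B[2]): B=np.roll(B,1,0)
    return np.array(c),(B[0]+B[1])/2,(B[2]+B[3])/2
T=lambda a,b: tri(ray(ft,*a),ray(fs,*b))
print('screw top',T((213.8,239.5),(270,162.9)))
print('key cap',T((366.6,262),(297.5,294.5)))
red=((0,130,60),(6,255,255)); yel=((22,130,80),(32,255,255)); ora=((7,150,90),(17,255,255))
for n,c,bt,bs in(("red",red,(355,380,240,285),(275,320,280,315)),("big",red,(280,335,250,280),(250,290,210,260)),("yellow",yel,(395,420,240,285),(285,340,333,357)),("peg",ora,(245,275,220,236),(280,303,170,195))):
    et,es=ends(comp(ft,*c,bt)),ends(comp(fs,*c,bs))
    print(n,'ctr',T(et[0],es[0]),np.round(et,1).tolist(),np.round(es,1).tolist())
    A=[T(et[i],es[j]) for i,j in((1,1),(2,2),(1,2),(2,1))]
    k=0 if A[0][1]+A[1][1]<A[2][1]+A[3][1] else 2
    p,q=A[k][0],A[k+1][0]; print('  ends',p,q,'len',np.linalg.norm(p-q),'angle',np.degrees(np.arctan2(*(p-q)[1::-1])),A[k][1],A[k+1][1])
# mixer base plate edges and housing from top: plate corners (crop) , holder base corners
C=lambda x,y:(200+x/4,210+y/4); D=lambda x,y:(280+(x-320)/3.4286,230+y/4)
print('plate', [onz(ft,*C(*c),.004) for c in((30,25),(248,17),(252,238))])
print('holder',[onz(ft,*D(*c),.012) for c in((566,98),(772,112),(770,212),(560,197))])
print('bigbase side z0',onz(fs,250+(510-400)/4,210+(525-240)/4,0))
```

```text
screw top (array([0.5796, 0.1181, 0.1297]), np.float64(0.002836784530751151))
key cap (array([ 0.5353, -0.2216,  0.129 ]), np.float64(0.0012629502478652634))
red ctr (array([ 0.5356, -0.2215,  0.1186]), np.float64(0.0001420741264140697)) [[366.2, 262.0], [363.8, 246.9], [368.6, 277.2]] [[297.5, 298.1], [278.7, 306.3], [316.3, 289.8]]
  ends [ 0.57   -0.2159  0.1185] [ 0.5019 -0.227   0.1189] len 0.06893552008825216 angle 9.224602505424011 0.0005340949932003056 0.00017869561788511865
big ctr (array([ 0.5295, -0.0902,  0.139 ]), np.float64(0.00045257681491271164)) [[306.8, 262.6], [287.1, 267.3], [326.5, 257.9]] [[271.9, 234.8], [257.8, 217.2], [286.0, 252.4]]
  ends [ 0.5163 -0.0482  0.1486] [ 0.5421 -0.133   0.1329] len 0.09002883455570458 angle 106.96907440628655 0.0028179549563101453 0.0010236203321436583
yellow ctr (array([ 0.53  , -0.3121,  0.1199]), np.float64(0.000944435784832845)) [[406.9, 265.0], [405.4, 280.1], [408.5, 249.9]] [[311.6, 345.8], [289.2, 350.3], [333.9, 341.3]]
  ends [ 0.4961 -0.3085  0.1206] [ 0.5644 -0.3158  0.1192] len 0.06872162971032444 angle 173.88841039404286 0.0014703640780259642 0.00024808570198513223
peg ctr (array([0.6   , 0.0139, 0.155 ]), np.float64(0.0009367457877042203)) [[259.5, 228.5], [250.0, 228.5], [269.0, 228.5]] [[292.0, 182.8], [287.5, 174.7], [296.5, 190.8]]
  ends [0.5979 0.0339 0.1602] [ 0.6019 -0.0064  0.1506] len 0.04161511888627992 angle 95.62439009036031 0.002457854805556996 0.0004823261719045631
plate [array([0.6557, 0.1649, 0.004 ]), array([0.6632, 0.0289, 0.004 ]), array([0.5257, 0.0211, 0.004 ])]
holder [array([ 0.5658, -0.1946,  0.012 ]), array([ 0.5599, -0.3413,  0.012 ]), array([ 0.4989, -0.3395,  0.012 ]), array([ 0.5054, -0.191 ,  0.012 ])]
bigbase side z0 [ 0.5286 -0.0916  0.    ]
```

```bash
cat >> h.py <<'E'
PSI=np.radians(3.2)
def down(a): # jaw direction (tool x) at world angle a (rad), tool pointing down
    x=np.array([np.cos(a),np.sin(a),0]); y=np.array([0,0,-1.]); return np.stack([x,y,np.cross(x,y)],1)
E
python3 - <<'E'
from h import *
np.set_printoptions(precision=4,suppress=True)
ft,fs=load('pics/top0.png'),load('pics/side0.png')
# screw: dark blob centre in both views
def dark(f,u,v,r,th):
    g=cv2.cvtColor(f["img"],cv2.COLOR_RGB2GRAY).astype(float); u0,v0=int(u)-r,int(v)-r
    s=cv2.resize(g[v0:v0+2*r+1,u0:u0+2*r+1],None,fx=8,fy=8,interpolation=cv2.INTER_CUBIC)
    m=(s<th).astype(np.uint8); cs,_=cv2.findContours(m,cv2.RETR_EXTERNAL,cv2.CHAIN_APPROX_NONE)
    out=[]
    for c in cs:
        if cv2.contourArea(c)>1500:
            e=cv2.fitEllipse(c); out.append((u0+(e[0][0]+.5)/8-.5,v0+(e[0][1]+.5)/8-.5,e[1][0]/8,e[1][1]/8))
    return out
for th in(60,75,90): print(th,np.array(dark(ft,213.8,239.5,9,th)),np.array(dark(fs,270,163,8,th)))
for a in(-90,-30,0,3.2,63,90,99,153,180):
  r=[]
  for p in((.58,.118,.21),(.5353,-.2215,.101),(.595,.012,.14)):
    q=ik(p,down(np.radians(a))); r.append(None if q is None else np.round(q[[0,5]] if hasattr(q,'shape') else [q[0],q[5]]))
  print(a,r)
E
```

```text
60 [[213.6386 239.13    11.9763  12.3034]
 [205.3921 238.4232   4.2903  23.0947]] [[268.9598 162.4801   8.4307  11.4215]]
75 [[ 94.4431  91.2952  70.2983 398.3926]
 [213.636  239.1406  12.6952  12.8632]
 [205.5058 238.2753   4.5986  23.4929]] [[269.3064 167.2206   8.6573  16.014 ]
 [268.9391 162.2593   9.7457  12.0126]]
90 [[213.7858 239.2995  20.7375  21.4576]] [[270.2136 167.7062   8.3808  17.194 ]
 [269.3724 160.0041  13.9065  17.5929]]
-90 [array([ 10., 100.]), array([-24.,  66.]), array([ 0., 90.])]
-30 [array([10., 40.]), array([-24.,   6.]), array([ 0., 30.])]
0 [array([10., 10.]), array([-24., -24.]), array([0., 0.])]
3.2 [array([10.,  7.]), array([-24., -27.]), array([ 0., -3.])]
63 [array([ 10., -53.]), array([-24., -87.]), array([  0., -63.])]
90 [array([ 10., -80.]), array([ -24., -114.]), array([  0., -90.])]
99 [array([ 10., -89.]), array([ -24., -123.]), array([  0., -99.])]
153 [array([  10., -143.]), None, None]
180 [None, None, None]
```

Run:
```python
from h import *
np.set_printoptions(precision=4,suppress=True)
ft,fs=load('pics/top0.png'),load('pics/side0.png')
S,e=tri(ray(ft,213.64,239.13),ray(fs,268.95,162.4)); print('screw',S,e,onz(ft,213.64,239.13,.134),onz(fs,268.95,162.4,.134))
S=np.array([S[0],S[1],0]); c,s=np.cos(PSI),np.sin(PSI)
def peg(phi,yo=-109): 
    x=60e-3*np.sin(phi); y=yo*1e-3; return S+np.array([c*x-s*y,s*x+c*y,.095+.06*np.cos(phi)])
P=np.array([.600,.0139,.155]); d=P-S; xm=c*d[0]+s*d[1]; print('mixer-frame peg',xm,-s*d[0]+c*d[1]); phi0=np.arcsin(xm/.06); print('rotor0',phi0+.6)
np.save('S.npy',S); R=down(PSI); off=np.array([0,0,-.015])
st=get_state(); p=st['ee_pos'].copy(); 
move_straight([p[0],p[1],.36],rate=.3)
p0=peg(phi0); goto(p0+[0,0,.12],R); set_gripper(.028)
print('hit',move_straight(p0+off,R,rate=.08,until_force=4)); st=get_state(); print(st['ee_pos'],p0+off,st['wrist_force'],st['time'])
save('side','pics/side1.png'); f=save('top','pics/top1.png')
a=cv2.imread('pics/side1.png')[120:240,210:350]; b=cv2.imread('pics/top1.png')[190:290,190:310]
cv2.imwrite('pics/c2.png',np.hstack([cv2.resize(a,(420,360)),cv2.resize(b,(380,360))]))
```

```text
screw [0.5788 0.1181 0.1317] 0.0002088116971990132 [0.5784 0.1176 0.134 ] [0.5784 0.1153 0.134 ]
mixer-frame peg 0.015333853274337643 -0.10526768230957706
rotor0 0.8584312596584667
hit False
[0.6005 0.0102 0.1385] [0.6002 0.0102 0.138 ] [-0.205  -0.011  -0.5289] 6.2167
```

View pics/c2.png

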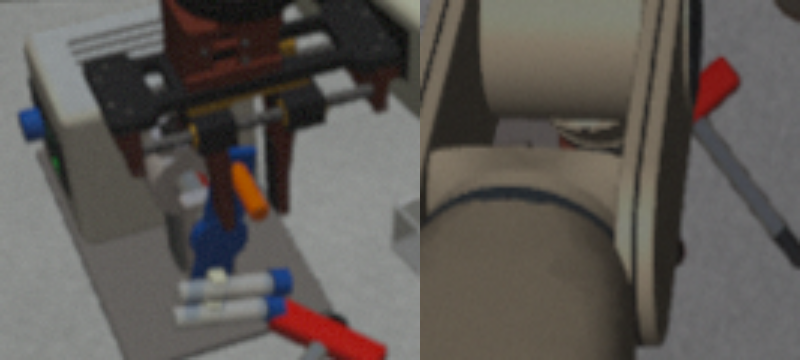

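The fingers straddle the orange peg without contact. The free-standing larger red key (not listed) now lies on the bench, and I'll check it clears the path. Next I swing the rotor.

```bash
cat >> h.py <<'E'
c_,s_=np.cos(PSI),np.sin(PSI)
import os
S=np.load('S.npy') if os.path.exists('S.npy') else None
def peg(phi,yo=-109,dx=0):
    x=60e-3*np.sin(phi)+dx; y=yo*1e-3; return S+np.array([c_*x-s_*y,s_*x+c_*y,.095+.06*np.cos(phi)])
E
python3 - <<'E'
from h import *
np.set_printoptions(precision=4,suppress=True)
R=down(PSI); off=np.array([0,0,-.015])
set_gripper(.019); print(get_state()['opening'])
for phi in np.linspace(.26,-.6,8): move_straight(peg(phi,dx=-.0025)+off,R,rate=.05); print(phi,get_state()['wrist_force'])
move_straight(peg(-.6)+off,R,rate=.03)  # centre so nothing presses
move_straight(peg(-.6)+[0,0,.10],R,rate=.15)
q=np.array(get_state()['joint_positions']); q[0]-=50; goto_joints(q)
save('side','pics/side2.png'); save('top','pics/top2.png'); print(get_state()['time'])
ft,fs=load('pics/top2.png'),load('pics/side2.png')
def rect(f,box):
    x0,x1,y0,y1=box; h=cv2.cvtColor(f["img"],cv2.COLOR_RGB2HSV); m=cv2.inRange(h,(7,150,90),(17,255,255)); k=np.zeros_like(m); k[y0:y1,x0:x1]=m[y0:y1,x0:x1]
    r=cv2.minAreaRect(np.argwhere(k)[:,::-1].astype(np.float32)); print(r); return r[0]
P,e=tri(ray(ft,*rect(ft,(240,280,215,260))),ray(fs,*rect(fs,(260,310,160,200)))); d=P-S; xm=c_*d[0]+s_*d[1]
print(P,e,'rotor',np.arctan2(xm,P[2]-.095)+.6)
a=cv2.imread('pics/side2.png'); b=cv2.imread('pics/top2.png')
cv2.imwrite('pics/c3.png',cv2.convertScaleAbs(np.vstack([np.hstack([cv2.resize(a[130:230,220:330],(396,360)),cv2.resize(b[210:270,200:267],(404,360))]),cv2.resize(b[205:290,195:475],(800,240))]),alpha=1.4))
E
```

```text
0.019120175687451713
0.26 [ 0.4961  0.5148 -0.4118]
0.13714285714285715 [0.6726 0.2023 0.3738]
0.01428571428571429 [-0.1899  0.3739  0.0349]
-0.10857142857142854 [ 0.1608 -0.6048  0.156 ]
-0.23142857142857143 [-0.8084  0.3972  0.3768]
-0.3542857142857143 [ 0.1957  0.3549 -0.1362]
-0.4771428571428571 [ 1.0336 -0.4362  0.3595]
-0.6 [ 0.205  -0.0086 -0.152 ]
12.025
((260.5126647949219, 252.1776580810547), (5.699763774871826, 19.23670196533203), 85.91438293457031)
((267.6546630859375, 192.59793090820312), (16.854745864868164, 6.599750518798828), 66.03751373291016)
[0.5493 0.0106 0.1477] 0.00044623188687156843 rotor 0.007581954842692862
```

View pics/c3.png

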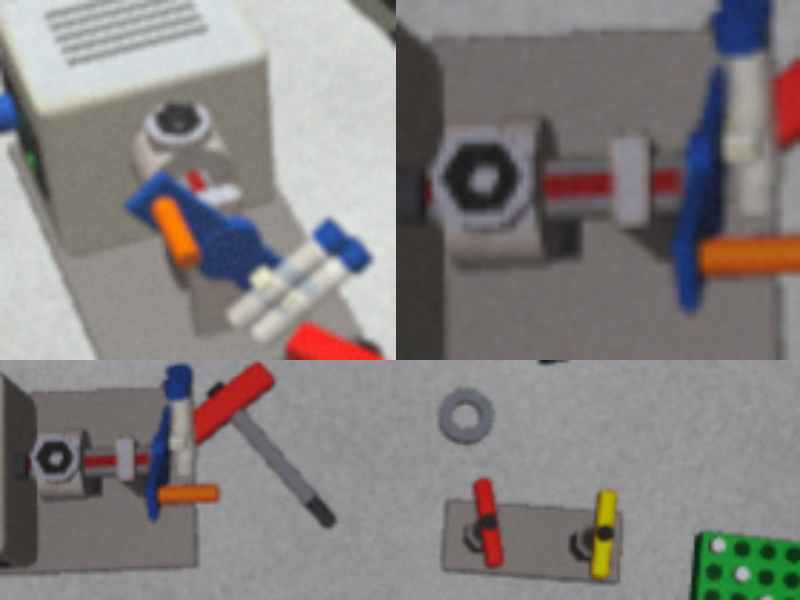

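Rotor measures 0.008 rad (peg triangulated) and the red stripe is centred on the shaft's top. The fallen larger key is clear of the path. The holder corners give hole_left at (0.534,-0.222), which agrees with the key. Now I take the key.

Run:
```python
from h import *
np.set_printoptions(precision=4,suppress=True)
K=np.array([.5354,-.2216,.101]); a=np.radians(99.2); R=down(a)
goto(K+[0,0,.12],R); set_gripper(.05)
print('hit',move_straight(K,R,rate=.12,until_force=6)); print(get_state()['ee_pos'])
set_gripper(0.0); st=get_state(); print('open',st['opening'],st['wrist_force'])
w0=st['wrist_force']
move_straight(K+[0,0,.21],R,rate=.15); st=get_state(); print('lift',st['opening'],st['wrist_force'],st['moment'])
R2=down(np.radians(93.2)); print(ik([*S[:2],.26],R2))
goto([S[0],S[1],.134+.108-.019+.025],R2); st=get_state(); print(st['ee_pos'],st['time'],st['moment'],st['wrist_force'])
fs=save('side','pics/side3.png'); ft=save('top','pics/top3.png')
tip=np.array([S[0],S[1],st['ee_pos'][2]+.019-.108]); top=tip+[0,0,.098]
im=cv2.imread('pics/side3.png'); u,v=proj(fs,tip); print('exp tip side',u,v,'bar',proj(fs,top),'top view',proj(ft,tip))
x0,y0=int(u)-50,int(v)-55
cv2.imwrite('pics/c4.png',cv2.convertScaleAbs(cv2.resize(im[y0:y0+90,x0:x0+100],(700,630)),alpha=1.5)[:600]); print(x0,y0)
```

```text
hit False
[ 0.5359 -0.2218  0.1017]
open 0.01403314553327391 [ 0.0179 -1.0729  0.6686]
lift 0.014005512223461603 [-0.0404  0.188  -1.2448] [ 0.0648 -0.1411 -0.0019]
[ 10.3825  19.0518  95.9264  -0.      65.0218 -82.8175]
[0.5791 0.1173 0.2481] 19.1583 [ 0.0583 -0.1143  0.0076] [-0.4779 -1.0518 -1.8004]
exp tip side 267.7276946665948 151.91746934174813 bar [263.0822 110.3301] top view [210.9813 237.1011]
217 96
```

View pics/c4.png

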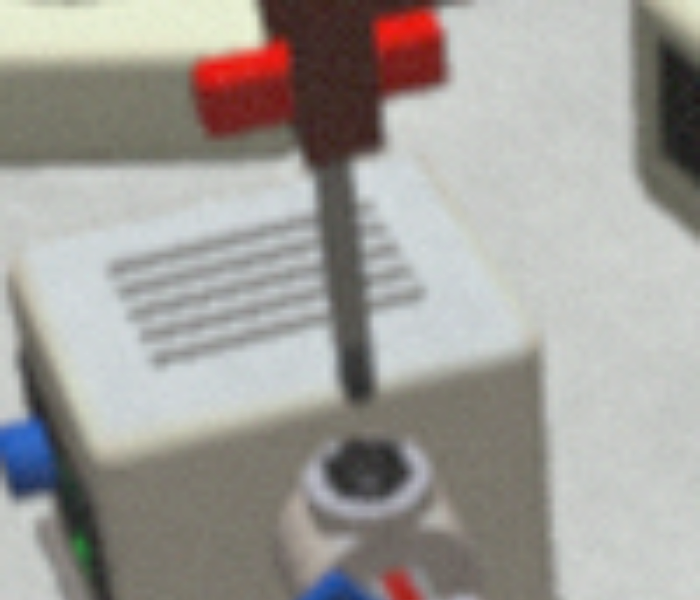

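The tip shows at side (268.1,152.4) against (267.7,151.9) expected, directly over the socket at (269.4,162.9). I'll insert the key.

Run:
```python
from h import *
np.set_printoptions(precision=4,suppress=True)
R2=down(np.radians(93.2))
move_straight([S[0],S[1],.230],R2,rate=.08)
for z in(.223,.218,.213,.209):
    h=move_straight([S[0],S[1],z],R2,rate=.03,until_force=8); st=get_state(); print(z,h,st['ee_pos'],st['wrist_force'],st['moment'])
    if h: break
print(st['time'])
```

```text
0.223 False [0.5787 0.1182 0.2229] [ 0.5129 -0.1487 -1.3355] [ 0.0276 -0.1126 -0.0304]
0.218 False [0.5787 0.1181 0.2178] [-0.6995  0.0265 -1.782 ] [ 0.0118 -0.1623  0.0105]
0.213 False [0.5788 0.1178 0.2127] [ 0.9137 -0.9201 -1.8949] [-0.4204 -0.2176  0.0298]
0.209 False [0.5788 0.1179 0.2087] [ 0.5026 -2.8982 -1.9319] [-0.634  -0.2703  0.0408]
20.9333
```

```bash
cat >> h.py <<'E'
def avg(n=6):
    L=[]
    for _ in range(n): dwell(.02); s=get_state(); L.append(np.r_[s['moment'],s['wrist_force']])
    return np.mean(L,0)
E
python3 - <<'E'
from h import *
np.set_printoptions(precision=3,suppress=True)
b=avg(); print('base',b); a=93.2; z=.209; run=0
while a>-5:
    st=2
    a-=st; 
    if run: z-=.004*np.radians(st)
    move_straight([S[0],S[1],z],down(np.radians(a)),rate=.02)
    m=avg(4); M=m[2]-b[2]; run=run or abs(M)>.22
    print(round(93.2-a,1),round(M,3),m[3:],round(get_state()['opening'],4))
    if abs(M)>.46 or get_state()['time']>45: break
s=get_state(); print(s['time'],s['ee_pos'],a,z); np.save('az.npy',[a,z,b[2]])
E
```

```text
base [-0.686 -0.275 -0.009  0.602 -2.699 -2.193]
2.0 0.028 [ 0.923 -3.104 -2.228] 0.0136
4.0 0.006 [ 0.709 -3.381 -1.817] 0.0137
6.0 0.014 [ 0.106 -3.845 -1.833] 0.0139
8.0 0.044 [ 0.098 -3.546 -0.958] 0.0138
10.0 0.057 [ 0.412 -4.118 -1.264] 0.0138
12.0 0.052 [ 0.254 -4.309 -0.947] 0.0137
14.0 0.069 [-0.162 -4.23  -0.483] 0.0139
16.0 0.113 [ 0.545 -4.068 -0.952] 0.0136
18.0 0.139 [ 0.153 -4.45  -0.427] 0.014
20.0 0.203 [ 0.461 -4.114 -0.349] 0.014
22.0 0.276 [ 0.54  -4.418 -0.086] 0.0137
24.0 0.3 [ 0.311 -3.745  0.266] 0.0138
26.0 0.281 [ 0.472 -4.231  1.099] 0.0139
28.0 0.308 [ 0.302 -4.029  1.924] 0.0141
30.0 0.308 [ 0.367 -4.301  2.655] 0.0137
32.0 0.284 [ 0.491 -4.288  2.65 ] 0.0138
34.0 0.316 [ 0.513 -4.491  3.798] 0.0136
36.0 0.328 [ 0.629 -4.513  3.727] 0.0142
38.0 0.307 [ 0.344 -4.186  3.765] 0.0138
40.0 0.288 [ 0.44  -3.989  4.176] 0.0138
42.0 0.289 [ 0.394 -4.471  4.69 ] 0.0141
44.0 0.293 [ 0.562 -4.223  5.155] 0.0143
46.0 0.31 [ 0.858 -4.544  4.589] 0.0139
48.0 0.288 [ 0.719 -4.483  4.749] 0.0137
50.0 0.293 [ 1.105 -4.204  4.946] 0.0139
52.0 0.278 [ 0.168 -4.207  5.054] 0.0138
54.0 0.295 [ 0.581 -4.106  5.479] 0.014
56.0 0.288 [ 0.779 -3.811  5.387] 0.0138
58.0 0.284 [ 0.294 -3.973  5.591] 0.0135
60.0 0.315 [ 0.508 -4.027  5.873] 0.0139
62.0 0.306 [ 1.092 -4.291  5.724] 0.0138
64.0 0.342 [ 0.701 -3.909  6.023] 0.0136
66.0 0.305 [ 0.606 -3.882  6.235] 0.0136
68.0 0.387 [ 0.685 -3.8    6.158] 0.0139
70.0 0.372 [ 0.715 -4.011  6.458] 0.0141
72.0 0.39 [ 0.695 -3.539  7.242] 0.0138
74.0 0.425 [ 0.436 -3.987  7.169] 0.0139
76.0 0.451 [ 0.152 -4.16   7.586] 0.0139
78.0 0.43 [ 0.352 -3.698  7.712] 0.0138
80.0 0.482 [-0.121 -3.951  8.461] 0.0139
33.7 [0.579 0.118 0.206] 13.200000000000003 0.20495083613537324
```

Run:
```python
from h import *
np.set_printoptions(precision=3,suppress=True)
a,z,b=np.load('az.npy')
a-=2; z-=.00014; move_straight([S[0],S[1],z],down(np.radians(a)),rate=.02); m=avg(20); print('tight',m[2]-b,m)
while True:
    a+=3; move_straight([S[0],S[1],z],down(np.radians(a)),rate=.03); M=avg(4)[2]-b; print(round(a,1),round(M,3))
    if M<.03 or a>45: break
print('up',move_straight([S[0],S[1],z+.012],rate=.04),avg(3)); 
move_straight([S[0],S[1],z+.05],rate=.1); print(avg(3),get_state()['time'],get_state()['opening'])
move_straight([S[0],S[1],.30],rate=.15); np.save('az.npy',[a,z,b])
K=np.array([.5354,-.2216,.101]); R=down(np.radians(99.2))
goto(K+[0,0,.085],R); s=get_state(); print(s['ee_pos'],s['time'])
fs=save('side','pics/side4.png'); save('top','pics/top4.png')
tip=s['ee_pos']+[0,0,.019-.108]; u,v=proj(fs,tip); print('exp tip',u,v,'hole top',proj(fs,[.5344,-.2216,.06]))
x0,y0=int(u)-50,int(v)-60; print(x0,y0)
cv2.imwrite('pics/c5.png',cv2.convertScaleAbs(cv2.resize(cv2.imread('pics/side4.png')[y0:y0+100,x0:x0+100],(600,600)),alpha=1.5))
```

```text
tight 0.5011841901276495 [-1.034 -0.171  0.492  0.399 -3.853  8.545]
14.2 0.388
17.2 0.325
20.2 0.252
23.2 0.163
26.2 0.074
29.2 0.052
32.2 0.036
35.2 0.035
38.2 0.03
up False [-0.009 -0.128  0.007 -0.141 -0.191 -1.496]
[-0.022 -0.081  0.013 -0.531 -0.23  -1.64 ] 38.2167 0.013401015007589955
[ 0.536 -0.221  0.186] 40.1333
exp tip 297.95329361030815 305.17829223334854 hole top [298.267 317.117]
247 245
```

View pics/c5.png

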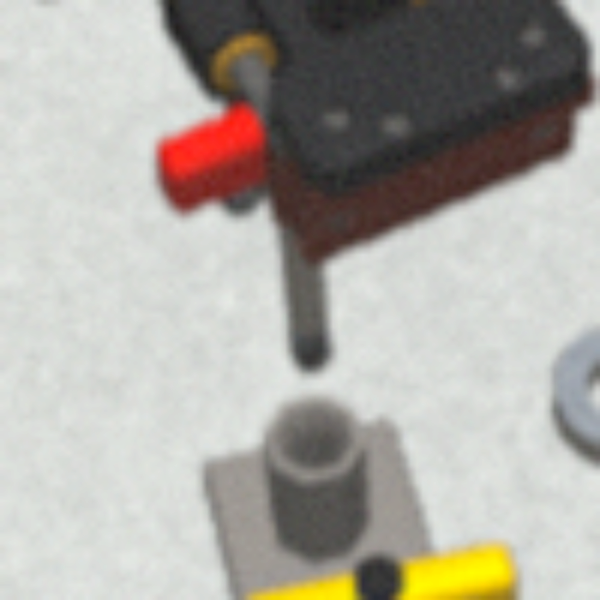

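The tip is at side (298.8,305.3) and the hole mouth at (299.7,317.8), about 1 mm off line, well inside the lead-in. Lowering under force guard.

Run:
```python
from h import *
np.set_printoptions(precision=4,suppress=True)
K=np.array([.5356,-.2217,.101]); R=down(np.radians(99.2))
for z in(.155,.145,.12,.106,.1015):
    h=move_straight([K[0],K[1],z],R,rate=.06,until_force=10); s=get_state(); print(z,h,s['ee_pos'],s['wrist_force'])
    if h: break
print(s['time'])
```

```text
0.155 False [ 0.5356 -0.2217  0.1548] [ 0.2883 -0.1774 -0.7306]
0.145 False [ 0.5353 -0.2216  0.1445] [ 0.0555 -0.5153 -1.7178]
0.12 False [ 0.5354 -0.2218  0.1196] [-0.7101 -2.132  -3.1422]
0.106 False [ 0.5355 -0.2217  0.1055] [-1.0174 -2.8452 -2.212 ]
0.1015 False [ 0.5355 -0.2217  0.1012] [-0.1263 -4.8713 -2.7667]
42.4167
```

Run:
```python
from h import *
np.set_printoptions(precision=4,suppress=True)
set_gripper(.05); p=get_state()['ee_pos']
move_straight([.5356,-.2217,.23],rate=.15)
q=np.array(get_state()['joint_positions']); q[0]-=45; goto_joints(q); dwell(.3)
ft=save('top','pics/top5.png'); fs=save('side','pics/side5.png'); print(get_state()['time'])
def rect(f,box,lo,hi):
    x0,x1,y0,y1=box; h=cv2.cvtColor(f["img"],cv2.COLOR_RGB2HSV); m=cv2.inRange(h,lo,hi); k=np.zeros_like(m); k[y0:y1,x0:x1]=m[y0:y1,x0:x1]
    return cv2.minAreaRect(np.argwhere(k)[:,::-1].astype(np.float32))[0]
r=((0,130,60),(6,255,255)); o=((7,150,90),(17,255,255))
print('key bar',tri(ray(ft,*rect(ft,(352,382,240,285),*r)),ray(fs,*rect(fs,(272,325,280,318),*r))),'before [.5356 -.2215 .1186]')
P,e=tri(ray(ft,*rect(ft,(240,280,215,262),*o)),ray(fs,*rect(fs,(255,310,160,203),*o))); d=P-S
print('rotor',np.arctan2(c_*d[0]+s_*d[1],P[2]-.095)+.6,e)
a=cv2.imread('pics/side5.png'); b=cv2.imread('pics/top5.png')
cv2.imwrite('pics/c6.png',cv2.convertScaleAbs(np.vstack([cv2.resize(b[205:290,195:475],(800,240)),np.hstack([cv2.resize(a[130:220,215:315],(400,360)),cv2.resize(a[275:365,250:350],(400,360))])]),alpha=1.4))
```

```text
46.1833
key bar (array([ 0.5337, -0.2228,  0.1187]), np.float64(5.814533085616569e-05)) before [.5356 -.2215 .1186]
rotor -0.01595720250660526 0.0002954414744768848
```

View pics/c6.png

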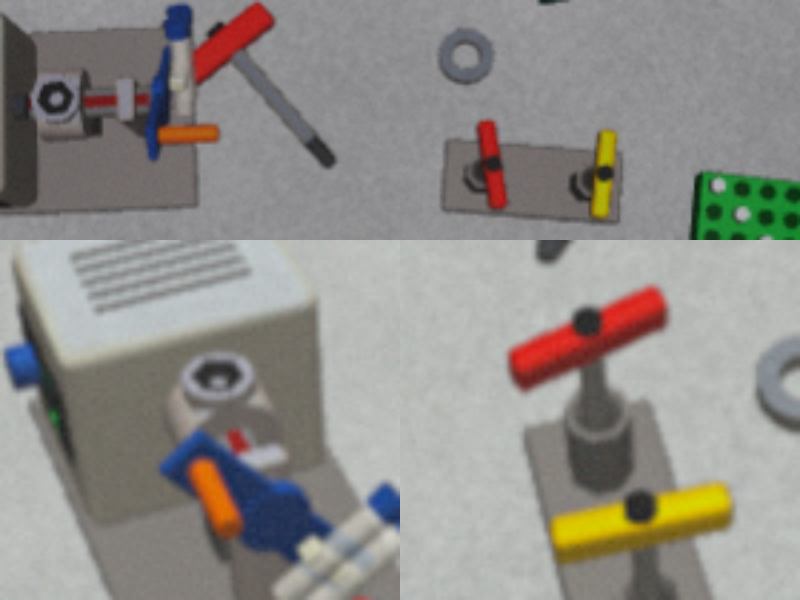

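The red key stands fully down in its hole (bar height 0.1187 against 0.1186 before), the rotor is at -0.016 rad, and the screw has sunk in. Handing in.

```bash
python3 -c "
from h import *
print(get_state()['wrist_force']); print(finish_job())"
```

```text
[ 0.69084722  1.31568832 -0.10691389]
the job is handed in; nothing more can be done
None
```

The job is done and handed in at about 46 s of the 72 s allowed. `finish_job()` gives no verdict, so these are my own last checks.

- **Rotor:** I swung it by hooking the peg loosely between the fingers, with the wrist force staying around 1 N. It measured 0.008 rad afterwards and -0.016 rad at the end.
- **Set screw:** I turned it clockwise to a measured 0.50 N m; it ran at about 0.30 N m, then the torque began to rise after about 63° of key turn. I eased the key back until the torque fell to about 0.03 N m before lifting it out. The point force itself was not measured; 0.50 N m should mean about 42 N.
- **Red key:** It is back in its own hole and upright in the picture. The bar height is 0.1187 m, against 0.1186 m before. The bar sits about 2 mm sideways from before, which could be the key leaning in the hole's play.
- **Other things:** The thin key, spare collar and tube rack look unmoved in the last picture. The other bystanders were outside that crop, and I did not measure any of them.
- **What went wrong:** The larger red key that stood free on the bench fell over early in the run. It is not a listed item. I don't know why it fell; I recorded no contact with it, but I wasn't watching for one. It now lies near the mixer's base.

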